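# Load the breadstick holder at the bakery stall

### The job

Turn the knob on the breadstick holder clockwise until its dust shutter clicks over and stays open, then stand the two long breadsticks from the sloping rack upright in the holder's two wells, one in each, right down to the bottom. Leave the short dark roll in the rack, and do not disturb the round loaf or the jar.

Things in the scene. Friction and masses are not known exactly. Their poses are not given: they have to be found in the camera images.
- stick_a: one of the two long breadsticks, hard-baked and rigid: golden brown with dark and pale flecks, straight and round, 26 mm in diameter, 180 mm long, about 60 g. Origin: the middle of its length, on its axis; its z axis runs along its length and points to its upper end while it leans in the rack. It leans in one of the rack's three grooves (which one varies).
- stick_b: one of the two long breadsticks, hard-baked and rigid: golden brown with dark and pale flecks, straight and round, 26 mm in diameter, 180 mm long, about 60 g. Origin: the middle of its length, on its axis; its z axis runs along its length and points to its upper end while it leans in the rack. It leans in one of the rack's three grooves (which one varies).
- roll: short dark bread roll, 38 mm thick, 110 mm long, leaning in the remaining groove of the rack; it must stay there. Origin: on its axis, 11 mm below its upper end; z along its length, upwards.
- rack: fixed light-wood rack, 150 (x) x 250 (y) mm. Origin: centre of its underside. Three grooves, centred at y = -80, 0, +80 mm, 50 mm wide, 12 mm deep, slope 55 degrees from horizontal, upper end towards -x. Bread lies loose in them on the +x face, feet on a ledge; draw it out upwards along the slope. The backboard ends 105 mm up, so each breadstick's top 75 mm is free all round.
- holder: fixed wooden block, 160 x 160 mm, 105 mm high, with two square wells in its top, 48 mm either side of its centre along its y axis. Origin: centre of its underside, z up. A steel dust shutter with a knob turns about the block's vertical centre line.
- well_left (a point): the one at +y of the two identical square wells of the holder: this point is the centre of the well's floor, 10 mm above the counter. The well is 34 x 34 mm inside with a 3 mm chamfer at the mouth, and 95 mm deep (its mouth is flush with the block's top), so a breadstick standing in it sticks out 85 mm. Axes as the holder's.
- well_right (a point): the one at -y of the two identical square wells of the holder: this point is the centre of the well's floor, 10 mm above the counter. The well is 34 x 34 mm inside with a 3 mm chamfer at the mouth, and 95 mm deep (its mouth is flush with the block's top), so a breadstick standing in it sticks out 85 mm. Axes as the holder's.
- knob_grip (a point): grip point on the shutter's knob, an upright black bar 14 mm thick, 44 long, 30 high, its top 146 mm above the counter; the point is on the turning axis, 13 mm below the bar's top. Axes turn with the shutter: y along the bar, x across it, z up. The shutter is a flat steel strip under the knob's 36 mm hub, 46 x 144 mm, 4 thick, long side along the bar, just above the block's top.
- shutter (a joint): angle of shutter and knob: 0 = shut (strip along the holder's y, covering both wells), 1.571 = open (strip along x, wells free); grows clockwise seen from above. A spring detent lies halfway: the knob resists with up to about 0.15 N m, most near 0.3, until 0.785; let go beyond about 0.9, it clicks over by itself to the open stop; well before, it springs back.
- boule: round dark loaf, 116 mm in diameter, 64 mm high, standing on the counter; leave it. Origin: centre of its underside.
- jar: amber glass jar, 60 mm in diameter, 85 mm high, standing on the counter; leave it. Origin: centre of its underside.
There are look-alikes about, which are no part of the job. Leave any grey look-alike of the stick_a alone.

How it is judged:
By the outcome, as a careful person would: the job done as asked, in the order asked, and still so for the second after the job is handed in, with the robot touching nothing.
It also fails if it takes over 72 s, if anything falls off the work surface, if the arm or the gripper's body presses on something with over 40 N, if the wrist force passes 120 N, or if a joint passes its speed limit or range.

### The arm

A 6-joint arm with a two-finger parallel gripper is mounted at the origin on the work surface. World frame = base frame: x ahead of the robot, y to its left, z up, the work surface at z = 0. Lengths are in m, angles in rad, forces in N, time in s.
With the tool pointing down it reaches from about 0.25 to 0.8 m from the base axis. Payload 3.9 kg.
Tool frame: the origin (TCP) lies between the finger pads; the fingertips stand 11 mm ahead of it and the grasp point (between the pads) lies 8 mm behind it; z points along the fingers, y is the line along which they close (so a half turn about z gives the same grasp; the last joint's range is limited). The gripper opens to 85 mm and grips with 20 to 120 N. Pads are 22 mm wide; open, the fingers measure 114 mm over their backs; the gripper's body (76 mm by 85 mm) begins 54 mm behind the grasp point. The pads swing forward as they close: fully open they stand 13 mm farther back than shut.
Start: joints at [1.325, 0.26, -0.138, 1.173, 0, 1.571], TCP at [0.128, 0.509, 0.242] pointing down, gripper open.
Joint ranges: [-2.78, 2.78], [-0.83, 1.72], [-1.28, 1.37], [-1.9, 2.12], [-1.57, 1.48], [-3.14, 3.14]. Speed limits (rad/s): [2.57, 2.57, 3.14, 3.14, 3.14, 3.14].

### API

Orientations are given as a unit quaternion [w, x, y, z].
In Python, from rig import manip gives the robot as it stands. The module is installed in compiled form; this text tells all that it offers. Calls block until the motion is done:
- manip.move_pose(position, orientation): joint-space move of the TCP to a pose.
- manip.move_linear(position, rotation=None, max_speed=0.15, contact_N=None): straight line of the TCP; rotation=None keeps the orientation; max_speed is the mean speed in m/s. With contact_N (N) it stops when the force on the tool has changed by that much, and returns True; else False.
- manip.goto_joints(angles): joint-space move.
- manip.command_gripper(opening, strength=None): opening from 0.0 (shut) to 1.0 (fully open); strength is the grip in N (None keeps the last); returns when the fingers have stopped.
- manip.wait(seconds).
- manip.ik(position, orientation): joint angles nearest the present ones, or None.
- manip.get_obs(): the state.
- manip.camera(name): name is "scene" or "top"; returns a dict with "color" (384x512x3 uint8, red, green, blue), "range_z" (384x512 float32, m along the optical axis (not along the pixel's ray), 0 where there is no reading), "mtx" (3x3 intrinsics, pixels), "dist_coeffs" ([k1, k2, p1, p2, k3] as OpenCV has them; the pictures are not rectified), "R" (3x3) and "t" (3): a world point X has camera coordinates R X + t. Camera axes: x right, y down, z forward; pixel columns grow to the right and rows downward; lengths in m; the calibration is good to about 2 mm. A picture is of the moment at which its call begins.
A pose or a line that the arm cannot do raises manip.Unreachable and nothing moves.
- manip.close_job(): hands the job in; it is judged then, once.
The state is a dict: "time_s": time; "joints": joint angles; "qvel": joint speeds; "joint_efforts": joint torques, N m; "tcp_pos": TCP position; "tcp_rot": TCP orientation; "wrist_force": force on the tool from outside, world axes, zero at the start; "moment": the same for the moment, N m; "opening": opening from 0.0 (shut) to 1.0 (fully open); "finger_force": force on a finger pad.
Only numpy, scipy, OpenCV 4.12 (cv2) and the standard library are available. Lean on these libraries where they do the work, as an engineer would, in place of code of your own. Each camera call takes 0.05 s, during which the arm holds its last target. There are 200 camera calls.

## Working session

There is one attempt and no reset: what is moved stays moved. The work goes in short steps, each a Python script; the robot and the scene stay as the last script left them, time stands still between calls to the robot, and variables do not carry over. Pictures are saved under pics/ and viewed, at most 10 in all, crops included, and the job is handed in when it is done.

```bash
mkdir -p pics; python3 - <<'E'
from rig import manip
import cv2,numpy as np,pickle
d={}
for n in("scene","top"):
    c=manip.camera(n);d[n]=c
    cv2.imwrite(f"pics/{n}0.png",cv2.resize(c["color"][:,:,::-1],(800,600),interpolation=cv2.INTER_CUBIC))
    print(n,c["mtx"].round(1).tolist(),np.round(c["dist_coeffs"],3),(-c["R"].T@c["t"]).round(3),c["R"].round(2).tolist(),(c["range_z"]>0).mean())
pickle.dump(d,open("c0.pkl","wb"))
print(manip.get_obs())
E
```

```text
scene [[393.2, 0.0, 260.6], [0.0, 393.2, 190.4], [0.0, 0.0, 1.0]] [-0.085  0.     0.     0.     0.   ] [0.98  0.473 0.701] [[-0.76, 0.65, 0.02], [0.43, 0.52, -0.74], [-0.49, -0.56, -0.67]] 0.9959818522135416
top [[382.1, 0.0, 255.3], [0.0, 382.1, 193.0], [0.0, 0.0, 1.0]] [0.012 0.    0.    0.    0.   ] [ 0.39  -0.009  0.977] [[0.01, -1.0, -0.02], [-0.98, -0.01, -0.18], [0.18, 0.02, -0.98]] 0.995941162109375
{'time_s': 0.1, 'joints': array([ 1.32505264e+00,  2.60598206e-01, -1.39244892e-01,  1.17269433e+00,
       -4.15639869e-06,  1.57080432e+00]), 'qvel': array([ 0.00098732, -0.0013516 ,  0.00241942, -0.00036777,  0.00054131,
        0.00216822]), 'joint_efforts': array([ 8.31339858e-04, -4.06506944e+01,  2.54527760e+01,  1.00958400e-02,
        2.14992951e-05, -4.85447543e-06]), 'tcp_pos': array([0.12757776, 0.5086516 , 0.24155684]), 'tcp_rot': array([-1.04630967e-04,  1.22566821e-01,  9.92459882e-01, -8.64240342e-04]), 'wrist_force': array([-0.02445574,  0.09799985, -0.08531251]), 'moment': array([-0.06005843, -0.0309042 , -0.08000224]), 'finger_force': 0.0, 'opening': 1.0008091936584327}
```

View pics/scene0.png

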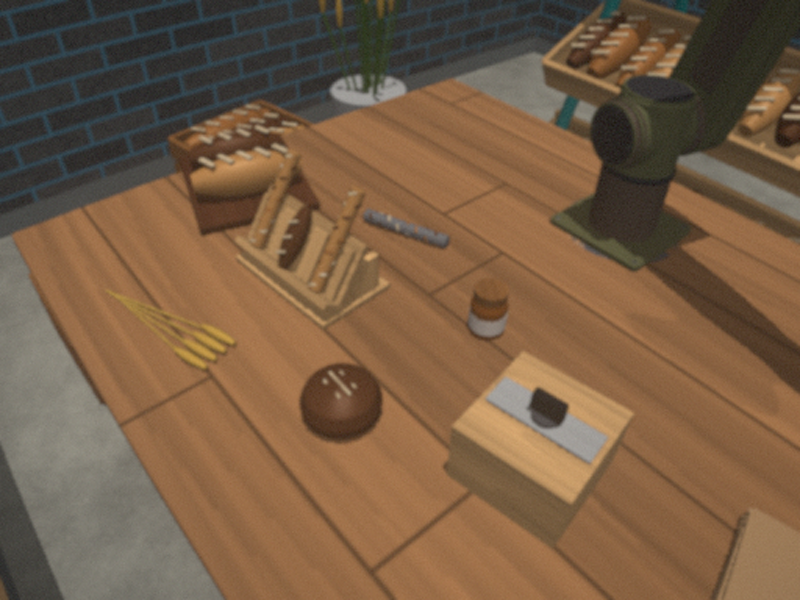

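View pics/top0.png

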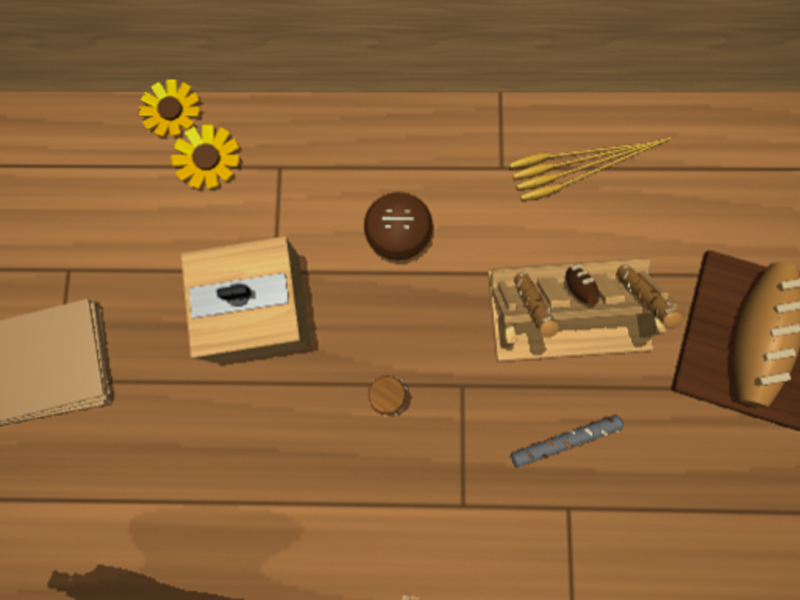

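The top view (800x600) shows the holder at about (245,298), shut, with the knob at (235,294). The long sticks are in the rack's outer grooves, tops at (549,326) and (672,318), with the dark roll between them at (582,285). The boule is at (398,227), the jar at (388,395) and the grey look-alike at (567,441). The scene view agrees: sticks at (275,200) and (338,240), knob at (547,405).

```bash
cat > h.py <<'E'
import numpy as np,cv2
def cloud(c):
    z=c["range_z"];H,W=z.shape
    v,u=np.mgrid[:H,:W];p=np.stack([u,v],-1).reshape(-1,1,2).astype(float)
    n=cv2.undistortPoints(p,c["mtx"],c["dist_coeffs"])[:,0]
    X=np.c_[n,np.ones(len(n))]*z.reshape(-1,1)
    X=(X-c["t"])@c["R"];X[z.ravel()==0]=np.nan
    return X.reshape(H,W,3)
def proj(c,P):
    r=cv2.Rodrigues(c["R"])[0]
    return cv2.projectPoints(np.asarray(P,float).reshape(-1,1,3),r,c["t"],c["mtx"],c["dist_coeffs"])[0][:,0]
E
python3 - <<'E'
import pickle,numpy as np,cv2
from h import *
d=pickle.load(open("c0.pkl","rb"));s=0.64
C={n:cloud(d[n]) for n in d}
def at(n,u,v,r=1):
    u=int(u*s);v=int(v*s);return np.nanmedian(C[n][v-r:v+r+1,u-r:u+r+1].reshape(-1,3),0).round(4)
print("counter",at("top",330,400),at("scene",450,480))
for n,u,v in[("top",235,294),("scene",547,403),("top",549,326),("top",672,318),("scene",293,158),("scene",354,195),("top",398,227),("top",388,395)]:print(n,u,v,at(n,u,v))
for n in C:
    P=C[n].reshape(-1,3);top=at("top",235,294)
    near=np.hypot(P[:,0]-top[0],P[:,1]-top[1])<.13
    for lo,hi in((.1,.107),(.107,.118),(.130,.155)):
        Q=P[near&(P[:,2]>lo)&(P[:,2]<hi)]
        if len(Q)<5: print(n,lo,len(Q));continue
        r=cv2.minAreaRect((Q[:,:2]*1000).astype(np.float32));print(n,lo,len(Q),np.round(r[0],1),np.round(r[1],1),round(r[2],1),Q[:,2].mean().round(4))
# enlarged crops
a=cv2.resize(d["top"]["color"][155:240,305:440,::-1],None,fx=5.9,fy=5.9,interpolation=cv2.INTER_CUBIC)
cv2.imwrite("pics/rack_top.png",a[:600,:800])
b=cv2.resize(d["scene"]["color"][90:210,145:260,::-1],None,fx=5,fy=5,interpolation=cv2.INTER_CUBIC)
cv2.imwrite("pics/rack_scene.png",b)
E
```

```text
counter [0.4059 0.1214 0.004 ] [ 0.6516  0.194  -0.    ]
top 235 294 [0.5515 0.2447 0.1438]
scene 547 403 [0.5645 0.2497 0.1454]
top 549 326 [ 0.5041 -0.1895  0.1944]
top 672 318 [ 0.5158 -0.3508  0.1948]
scene 293 158 [ 0.5249 -0.3435  0.1851]
scene 354 195 [ 0.5145 -0.1848  0.1885]
top 398 227 [0.6782 0.0154 0.064 ]
top 388 395 [0.4147 0.0251 0.0876]
scene 0.1 3960 [558.3 249.1] [163.3 160. ] 9.6 0.1052
scene 0.107 1675 [558.7 251.8] [160.2 155.6] 8.9 0.1103
scene 0.13 269 [559.3 249.6] [15.2 42.4] 8.8 0.1423
top 0.1 1808 [557.8 248. ] [161.7 161.3] 10.2 0.1057
top 0.107 2627 [557.2 247.8] [160.7 160. ] 9.9 0.1099
top 0.13 152 [557.9 247.2] [15.  42.6] 7.8 0.1457
```

View pics/rack_top.png

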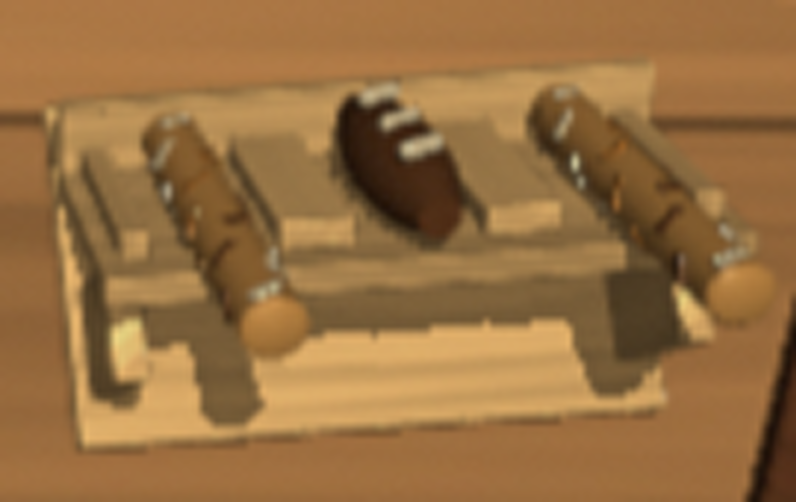

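View pics/rack_scene.png

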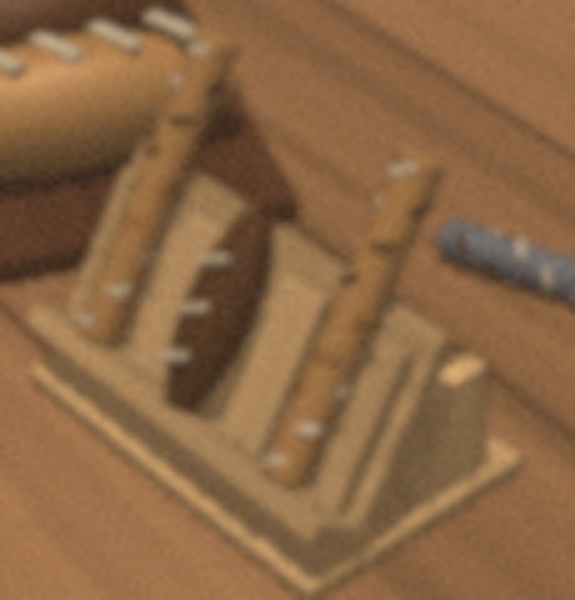

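The rack crops confirm it: stick ends at about (275,325) and (740,292) in the top crop, at (415,165) and (215,50) in the scene crop, and the roll sits in the middle groove. Next I'll fit the stick axes from both views.

```bash
python3 - <<'E'
import pickle,numpy as np,cv2
from scipy.optimize import least_squares
from h import *
d=pickle.load(open("c0.pkl","rb"));C={n:cloud(d[n]) for n in d}
T=lambda u,v:(305+u/5.9,155+v/5.9);S=lambda u,v:(145+u/5,90+v/5)
st={"L":(T(165,130),T(275,325),S(290,465),S(415,165)),"R":(T(555,100),T(740,292),S(95,320),S(215,50))}
def pts(n,a,b,w):
    m=np.zeros((384,512),np.uint8);cv2.line(m,tuple(np.int32(np.round(a))),tuple(np.int32(np.round(b))),1,w);return C[n][m>0]
for k,(a,b,c,e) in st.items():
    for nm,sets in(("both",1),("top",2),("scene",3)):
        P=[]
        if sets!=3:P.append(pts("top",a,b,5))
        if sets!=2:P.append(pts("scene",c,e,4))
        P=np.vstack(P);P=P[np.isfinite(P).all(1)&(P[:,2]>.04)]
        x0=np.array([.53,0,.13]);x0[1]=np.median(P[:,1])
        # axis: p(t)=(x,y,.13)+t*(-1*.., )
        def f(q):
            p=np.array([q[0],q[1],.13]);u=np.array([q[2],q[3],1.]);u/=np.linalg.norm(u)
            return np.linalg.norm(np.cross(P-p,u),axis=1)-.013
        r=least_squares(f,[np.median(P[:,0])-.01,x0[1],-.7,0],loss="soft_l1",f_scale=.002)
        q=r.x;u=np.array([q[2],q[3],1.]);u/=np.linalg.norm(u);t=(P-[q[0],q[1],.13])@u
        top=np.array([q[0],q[1],.13])+u*np.percentile(t,99)
        print(k,nm,len(P),"u",u.round(3),"top",top.round(4),"t",np.percentile(t,[1,99]).round(3),"res",np.median(abs(r.fun)).round(4),"elev",np.degrees(np.arcsin(u[2])).round(1))
P=C["top"].reshape(-1,3);Q=P[(P[:,1]<-.37)&(P[:,2]>.03)&(P[:,1]>-.7)&(P[:,0]>.3)&(P[:,0]<.8)]
for y in np.arange(-.38,-.6,-.03):
    g=Q[abs(Q[:,1]-y)<.015]
    if len(g):print("box y",y.round(2),"zmax",g[:,2].max().round(3),"x",g[:,0].min().round(2),g[:,0].max().round(2))
E
```

```text
L both 618 u [-0.589 -0.022  0.808] top [ 0.4959 -0.189   0.1914] t [-0.097  0.076] res 0.001 elev 53.9
L top 270 u [-0.575 -0.07   0.815] top [ 0.5143 -0.1823  0.206 ] t [-0.08   0.093] res 0.0015 elev 54.6
L scene 348 u [-0.568 -0.047  0.822] top [ 0.5021 -0.1914  0.1863] t [-0.098  0.068] res 0.001 elev 55.2
R both 629 u [-0.561 -0.057  0.826] top [ 0.512  -0.3549  0.1936] t [-0.097  0.077] res 0.001 elev 55.6
R top 322 u [-0.606  0.004  0.795] top [ 0.5073 -0.3479  0.1907] t [-0.096  0.076] res 0.001 elev 52.7
R scene 307 u [-0.563 -0.052  0.825] top [ 0.5163 -0.3536  0.185 ] t [-0.097  0.067] res 0.0013 elev 55.6
box y -0.38 zmax 0.124 x 0.51 0.64
box y -0.5 zmax 0.105 x 0.41 0.53
box y -0.53 zmax 0.107 x 0.4 0.59
box y -0.56 zmax 0.108 x 0.42 0.63
box y -0.59 zmax 0.103 x 0.48 0.62
```

```bash
cat >> h.py <<'E'
from scipy.spatial.transform import Rotation as Ro
YAW=np.radians(9.3);HC=np.array([.5583,.2485])
def q(z,y):
    z=np.array(z,float);z/=np.linalg.norm(z);y=np.array(y,float);y-=z*(y@z);y/=np.linalg.norm(y)
    a=Ro.from_matrix(np.c_[np.cross(y,z),y,z]).as_quat();return np.r_[a[3],a[:3]]
def down(a):  # fingers close along direction at angle a (rad) in xy
    return q([0,0,-1],[np.cos(a),np.sin(a),0])
E
python3 - <<'E'
from rig import manip
from h import *
# start angle choice: which half turn gives j6 able to turn 90 deg clockwise
best=None
for k in(0,np.pi):
    js=[manip.ik([*HC,.13],down(YAW+k-np.radians(g))) for g in(0,95)]
    print(k,[None if j is None else j.round(2) for j in js])
    if all(j is not None for j in js):
        c=abs(js[0][5]-manip.get_obs()["joints"][5])+ (10 if abs(js[0][5]-js[1][5])>2.5 else 0)
        if best is None or c<best[0]:best=(c,k)
k=best[1];print("k",k)
manip.command_gripper(.6,40)
manip.move_pose([*HC,.21],down(YAW+k))
print(manip.move_linear([*HC,.130],max_speed=.08,contact_N=6))
manip.command_gripper(0,40)
o=manip.get_obs();print(o["tcp_pos"],o["opening"],o["wrist_force"],o["time_s"])
for g in(20,40,60,75,88):
    manip.move_pose([*HC,.130],down(YAW+k-np.radians(g)))
    o=manip.get_obs();print(g,o["tcp_pos"].round(4),o["wrist_force"].round(1),o["moment"].round(2))
manip.command_gripper(.6);manip.move_linear([*HC,.24],max_speed=.15)
c=manip.camera("scene");cv2.imwrite("pics/s1.png",cv2.resize(c["color"][:,:,::-1],(800,600)))
print(manip.get_obs()["time_s"])
E
```

```text
0 [array([ 0.42,  0.47, -0.12,  0.98,  0.  ,  1.83]), array([ 0.42,  0.47, -0.12,  0.98,  0.  , -2.8 ])]
3.141592653589793 [array([ 0.42,  0.47, -0.12,  0.98,  0.  , -1.31]), array([ 0.42,  0.47, -0.12,  0.98,  0.  ,  0.34])]
k 3.141592653589793
False
[0.55750315 0.24847113 0.13056018] 0.15384352839395857 [-3.96907401 -0.57374475  5.46366392] 4.55
20 [0.5573 0.2485 0.1306] [-4.5 -0.3  6.4] [-0.1   0.86  0.09]
40 [0.5572 0.2485 0.1306] [-4.7  0.8  7.2] [-0.13  0.96 -0.01]
60 [0.557  0.2486 0.1306] [-5.2  0.5  6.6] [-0.07  0.91 -0.17]
75 [0.557  0.2487 0.1306] [-5.2 -0.1  8. ] [-0.04  0.98 -0.15]
88 [0.5569 0.2488 0.1306] [-5.   0.8  6. ] [ 0.05  1.02 -0.11]
7.9
```

View pics/s1.png

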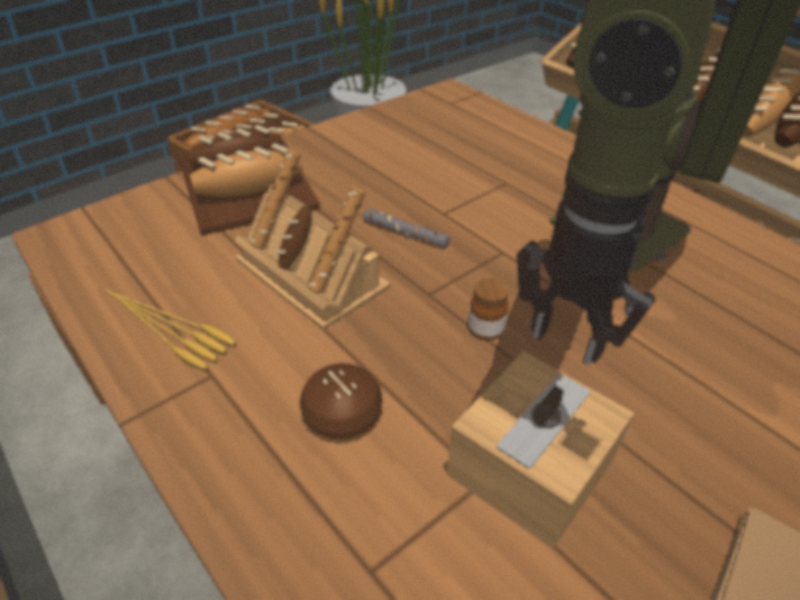

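The knob at about (547,405) and the strip now lie along the holder's x axis, so the shutter is open and both wells are free. Next comes the near stick (L): I'll check reachability, grasp it and draw it out, then measure the wells in the same step.

```bash
cat >> h.py <<'E'
U=np.array([-.571,-.05,.819]);U/=np.linalg.norm(U)
TOPS={"L":np.array([.496,-.189,.192]),"R":np.array([.512,-.355,.194])}
def grab_q(s): return q(-U,s*np.array([-.087,.996,0]))
def well(sgn,hc): return hc+sgn*.048*np.array([-np.sin(YAW),np.cos(YAW)])
def pick(manip,k,s):
    T=TOPS[k];Q=grab_q(s);P=T-.04*U
    manip.command_gripper(.65)
    manip.move_pose(P+.12*U,Q)
    print("contact",manip.move_linear(P,max_speed=.1,contact_N=6))
    manip.command_gripper(0,60);o=manip.get_obs();print("grip",o["opening"],o["wrist_force"].round(1),o["tcp_pos"].round(4),(P).round(4))
    manip.move_linear(P+.04*U,max_speed=.06);manip.move_linear(P+.17*U,max_speed=.15)
    o=manip.get_obs();print("lifted",o["opening"],o["finger_force"],o["wrist_force"].round(1),o["time_s"])
E
python3 - <<'E'
from rig import manip
from h import *
ok={}
for k in"LR":
  for s in(1,-1):
    T=TOPS[k]-.04*U;print(k,s,[(lambda j:None if j is None else j.round(2))(manip.ik(T+e*U,grab_q(s))) for e in(0,.17)])
for g in(1,-1):
  for a in(0,np.pi):
    print("well",g,a,[(lambda j:None if j is None else j.round(2))(manip.ik([*well(g,HC),z],down(YAW+a))) for z in(.15,.30)])
E
```

```text
L 1 [array([-0.53,  0.09, -0.81,  0.15,  0.34, -0.53]), array([-0.71, -0.18, -0.64,  0.66,  0.42, -0.7 ])]
L -1 [array([-0.53,  0.09, -0.81,  0.15,  0.34,  2.61]), array([-0.71, -0.18, -0.64,  0.66,  0.42,  2.44])]
R 1 [array([-0.8 ,  0.28, -0.53,  0.34,  0.46, -0.79]), array([-0.97,  0.08, -0.37,  0.78,  0.52, -0.96])]
R -1 [array([-0.8 ,  0.28, -0.53,  0.34,  0.46,  2.35]), array([-0.97,  0.08, -0.37,  0.78,  0.52,  2.18])]
well 1 0 [array([ 0.49,  0.48, -0.05,  1.04,  0.  ,  1.9 ]), array([0.49, 0.43, 0.26, 1.4 , 0.  , 1.9 ])]
well 1 3.141592653589793 [array([ 0.49,  0.48, -0.05,  1.04,  0.  , -1.24]), array([ 0.49,  0.43,  0.26,  1.4 ,  0.  , -1.24])]
well -1 0 [array([ 0.34,  0.44, -0.12,  1.02,  0.  ,  1.75]), array([0.34, 0.38, 0.19, 1.38, 0.  , 1.75])]
well -1 3.141592653589793 [array([ 0.34,  0.44, -0.12,  1.02,  0.  , -1.39]), array([ 0.34,  0.38,  0.19,  1.38,  0.  , -1.39])]
```

```bash
python3 - <<'E'
from rig import manip
from h import *
import pickle
pick(manip,"L",1)
d={n:manip.camera(n) for n in("top","scene")};pickle.dump(d,open("c1.pkl","wb"))
a=cv2.resize(d["top"]["color"][100:280,:250,::-1],None,fx=3.2,fy=3.2,interpolation=cv2.INTER_CUBIC)[:, :400]
# undistorted crop of holder
a=cv2.resize(d["top"]["color"][145:235,110:210,::-1],(400,360),interpolation=cv2.INTER_CUBIC)
b=cv2.resize(d["scene"]["color"][60:230,150:350,::-1],(400,340),interpolation=cv2.INTER_CUBIC)
im=np.zeros((360,800,3),np.uint8);im[:,:400]=a;im[:340,400:]=b
for g in(1,-1):
    w=well(g,HC-[.0008,0]);Y=np.array([-np.sin(YAW),np.cos(YAW)]);X=np.array([Y[1],-Y[0]])
    c=[[*(w+.02*(i*X+j*Y)),.105] for i,j in((1,1),(1,-1),(-1,-1),(-1,1))]
    p=(proj(d["top"],c)-[109.5,144.5])*4;cv2.polylines(im,[np.int32(p)],True,(0,0,255),1)
cv2.imwrite("pics/p2.png",im)
E
```

```text
contact False
grip 0.29517043229399376 [-3.6 -0.6  5.2] [ 0.519  -0.1878  0.16  ] [ 0.5188 -0.187   0.1592]
lifted 0.288403997739071 58.917728662490845 [ 1.1 -0.4 -0.7] 13.35
```

View pics/p2.png

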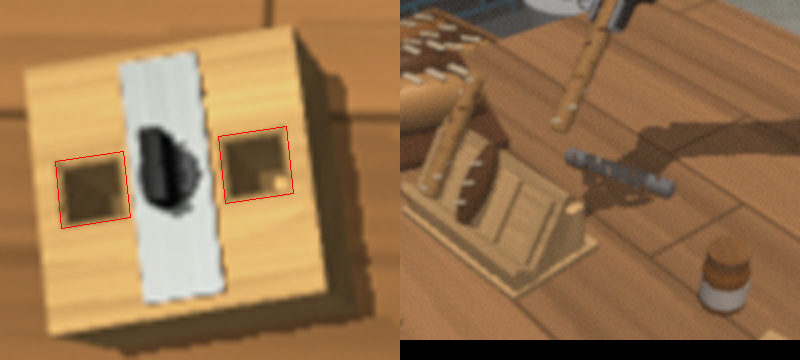

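The predicted mouth outlines (red) match the two wells at about (92,190) and (255,166). The near stick is held, foot at about (562,127), and the other stick and the roll are still in place. I'll hover over the left well and check the held stick's tilt.

```bash
cat >> h.py <<'E'
HC=np.array([.5577,.2486])
from scipy.optimize import least_squares
def held(manip,tcp):
    """axis of held upright stick below the fingers (scene+top cloud)"""
    out=[]
    for n in("scene","top"):
        P=cloud(manip.camera(n)).reshape(-1,3)
        P=P[np.isfinite(P).all(1)&(np.hypot(P[:,0]-tcp[0],P[:,1]-tcp[1])<.03)&(P[:,2]>tcp[2]-.15)&(P[:,2]<tcp[2]-.022)]
        print(n,len(P),P[:,2].min().round(4) if len(P) else None);out.append(P)
    P=np.vstack(out);z0=tcp[2]-.1
    f=lambda v:np.linalg.norm(np.cross(P-[v[0],v[1],z0],(u:=np.array([v[2],v[3],1.]))/np.linalg.norm(u)),axis=1)-.013
    m=P.mean(0);r=least_squares(f,[m[0]-.008,m[1]-.008,0,0],loss="soft_l1",f_scale=.001)
    v=r.x;foot=v[:2]+v[2:]*(tcp[2]-.14-z0)
    print("offset foot-tcp mm",((foot-tcp[:2])*1000).round(1),"tilt deg",np.degrees(v[2:]).round(2),"res",np.median(abs(r.fun)).round(4))
    return foot-tcp[:2],v[2:]
E
python3 - <<'E'
from rig import manip
from h import *
w=well(1,HC)
manip.move_pose([*w,.29],down(YAW+np.pi));manip.wait(.3)
o=manip.get_obs();print(o["tcp_pos"],w)
held(manip,o["tcp_pos"])
c=manip.camera("scene");cv2.imwrite("pics/s3.png",cv2.resize(c["color"][100:384,200:500,::-1],(630,596),interpolation=cv2.INTER_CUBIC))
print(o["time_s"])
E
```

```text
[0.55018279 0.29513701 0.29035188] [0.54994302 0.29596907]
scene 796 0.1493
top 281 0.1505
offset foot-tcp mm [0.9 0.7] tilt deg [-0.51 -0.37] res 0.0006
15.6
```

View pics/s3.png

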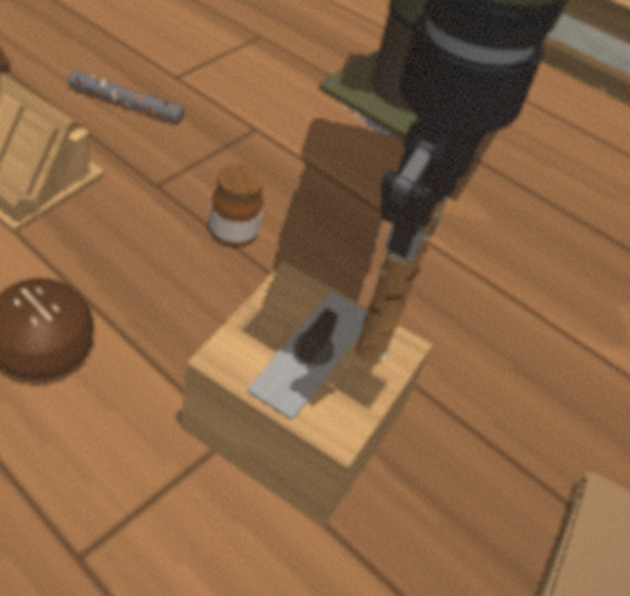

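The stick hangs vertically (tilt under 1°, foot within 1 mm) over the left well. Inserting it.

```bash
cat >> h.py <<'E'
def insert(manip,w,zend=.143):
    r=manip.move_linear([*w,.262],max_speed=.12,contact_N=8)
    r=manip.move_linear([*w,zend],max_speed=.07,contact_N=8)
    o=manip.get_obs();print("contact",r,o["tcp_pos"].round(4),o["wrist_force"].round(1),o["opening"],o["time_s"]);return o["tcp_pos"][2]
E
python3 - <<'E'
from rig import manip
from h import *
w=well(1,HC)-[.0005,0]
z=insert(manip,w)
if z<.16:
    manip.command_gripper(.5);o=manip.get_obs()
    manip.move_linear([*w,.28],max_speed=.15)
    print(manip.get_obs()["time_s"])
E
```

```text
contact True [0.55   0.296  0.1534] [ 1.4 -0.8  1.6] 0.2931685527708214 17.5167
18.8333
```

```bash
python3 - <<'E'
from rig import manip
from h import *
pick(manip,"R",1)
w=well(1,HC)
for n in("top","scene"):
    P=cloud(manip.camera(n)).reshape(-1,3);P=P[(np.hypot(*(P[:,:2]-w).T)<.03)&(P[:,2]>.13)]
    t=P[P[:,2]>P[:,2].max()-.004];print(n,len(P),P[:,2].max().round(4),np.median(t[:,2]).round(4),t.mean(0).round(4),w)
w2=well(-1,HC)
manip.move_pose([*w2,.30],down(YAW+np.pi));manip.wait(.3)
o=manip.get_obs();print(o["tcp_pos"],w2);held(manip,o["tcp_pos"])
c=manip.camera("scene");cv2.imwrite("pics/s4.png",cv2.resize(c["color"][40:340,100:500,::-1],(800,600),interpolation=cv2.INTER_CUBIC))
print(o["time_s"])
E
```

```text
contact False
grip 0.28503693358597826 [-4.   0.7  4.9] [ 0.5348 -0.353   0.1619] [ 0.5348 -0.353   0.1612]
lifted 0.2895552561718612 58.79432559013367 [ 1.4 -0.1 -1.4] 25.0417
top 230 0.1959 0.1928 [0.5478 0.2941 0.1929] [0.54994302 0.29596907]
scene 477 0.1926 0.1906 [0.551  0.2969 0.1905] [0.54994302 0.29596907]
[0.56561023 0.20058265 0.30007105] [0.56545698 0.20123093]
scene 722 0.1589
top 226 0.1604
offset foot-tcp mm [-0.3 -2.3] tilt deg [ 0.29 -0.25] res 0.0006
27.5167
```

View pics/s4.png

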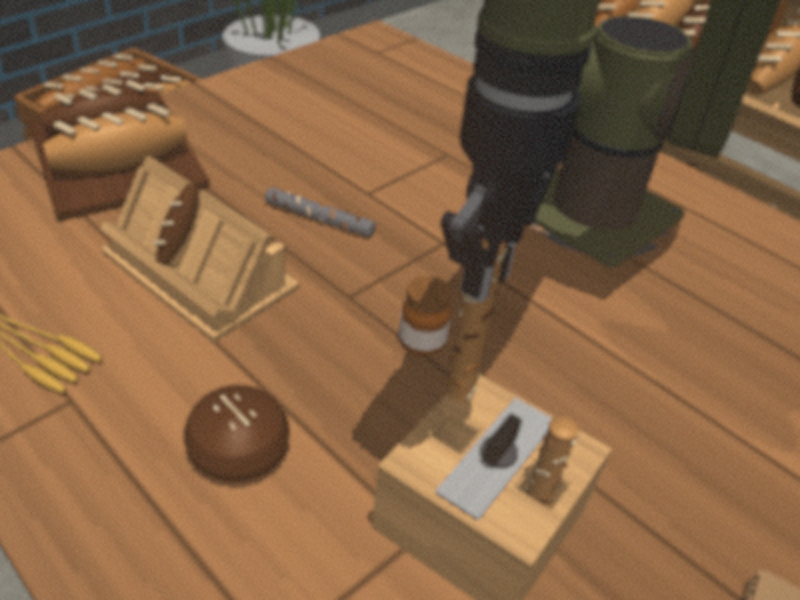

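The first stick stands seated in the left well, its top at (565,428) and about 0.19 m high. The roll at (178,220), boule and jar are undisturbed. The second stick is over the right well, so I'll correct its 2 mm offset and insert it.

```bash
python3 - <<'E'
from rig import manip
from h import *
w=well(-1,HC)+[.0003,.002]
z=insert(manip,w)
if z<.16:
    manip.command_gripper(.5)
    manip.move_linear([*w,.30],max_speed=.15)
    manip.move_pose([.35,.25,.35],down(YAW+np.pi));manip.wait(.5)
    for g in(1,-1):
        ww=well(g,HC)
        P=cloud(manip.camera("scene")).reshape(-1,3);P=P[(np.hypot(*(P[:,:2]-ww).T)<.03)&(P[:,2]>.13)]
        print(g,len(P),P[:,2].max().round(4),np.median(P[P[:,2]>P[:,2].max()-.004],0).round(4),ww)
    c=manip.camera("scene");cv2.imwrite("pics/s5.png",cv2.resize(c["color"][:,:,::-1],(800,600)))
    print(manip.get_obs()["time_s"])
E
```

```text
contact True [0.5653 0.2031 0.1541] [0.3 0.4 4.7] 0.2881226761652117 29.5083
1 477 0.1931 [0.5509 0.2968 0.1907] [0.54994302 0.29596907]
-1 404 0.1917 [0.5676 0.2016 0.1899] [0.56545698 0.20123093]
32.5167
```

View pics/s5.png

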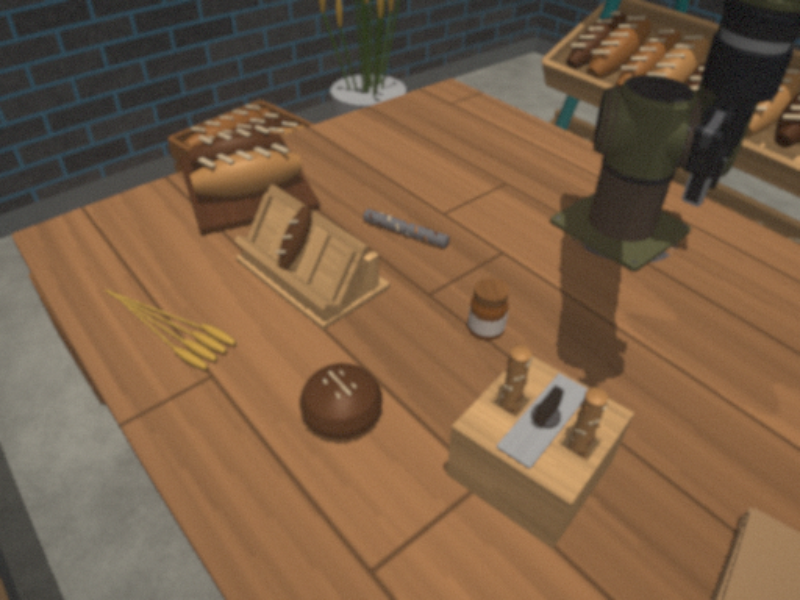

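Both sticks stand seated, tops at (517,355) and (596,398) and about 0.19 m high. The shutter is open, the roll is still in the rack, and the boule and jar haven't moved.

```bash
python3 -c "
from rig import manip
print(manip.close_job())"
```

```text
the job is handed in; nothing more can be done
None
```

The job is handed in at about 33 s: the shutter is open, both breadsticks stand seated in their wells (tops at about 0.19 m, as expected), and the roll, boule and jar look undisturbed in the last picture.

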